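# Stand the slumped book back up and close the book rack

## Task

One book in the desk rack has slumped over onto the sliding end and sticks out towards you. Pushing only, with the fingertips or the outside of the fingers, stand it back upright against the row (do not shove it up with the rack's end, whose edge would dent the cover), push its spine in until it lines up with the spines of the other books, and slide the rack's end up snug against it so that the row cannot fall again. Push gently, do not pinch or lift any book, and leave the other things on the desk alone.

Things in the scene. Friction and masses are not known exactly. Their poses are not given: they have to be found in the camera images.
- rack: Book rack, fixed to the desk: a light wooden plank 170 mm deep (x) and 350 mm long (y), upper face 18 mm above the desk, a fixed wooden end 100 mm tall (above the plank) at its left, inner face at y = +160 mm. Origin: middle of the underside; x points away from the robot, y left along the row, z up. The upright row reaches from y = 160 to 98 mm; its middle is at x = 0, its spines at x = -74 mm.
- slumped_book: Grey paperback that leans 33 to 50 degrees to the right, 25 mm thick, 149 deep, 193 tall, 0.2 to 0.45 kg. Origin: middle of its foot; z runs up the book, x through it (towards the row when upright), y to the spine, 75 mm from the origin and facing the robot. It sticks out 15 to 38 mm. Home: origin at x 0, y 87, z 18 mm in the rack; it stands alone there, slides easily.
- end_face (a point): Middle of the inner (left) face of the sliding end's wooden panel, 50 mm above the plank. The panel is 150 mm wide, 14 mm thick and 100 mm tall above the plank. The slumped book's right cover rests on the panel's upper inner edge, and its top reaches 20 to 60 mm higher and beyond that edge, so it can be pushed there from the right.
- rack_end (a joint): Position of the sliding end on its track, m; grows as the end is pushed left (+y of the rack) towards the row. Its inner face is at y = -85 mm + this value in the rack. It starts at 0.06 to 0.095 and stops at about 0.160 when the row is tight. It slides stiffly (about 4 N) and stays where it is left.
- end_pad (a point): Middle of the outer face of the black rubber pad (50 mm wide, 32 mm tall) on the upturned metal lip of the sliding end; it faces right (-y of the rack), 26 mm above the plank and 90 mm right of the panel's inner face. A flat shoe and two thin braces that rise from lip to panel join the lip to the panel.
- thick_book: Upright paperback 28 mm thick, 151 mm deep, 205 mm tall, against the fixed end. Origin on its underside, 25 mm from its left cover; z up.
- grey_book_a: Upright grey paperback 17 mm thick, 145 mm deep, 199 mm tall, next in the row. Origin: middle of its underside; z up.
- grey_book_b: Upright grey paperback 13 mm thick, 146 mm deep, 187 mm tall, last of the upright row. Origin: middle of its underside; z up.
- mug: White dotted mug, 82 mm wide, 91 mm tall, a bystander on the desk. Origin: under its middle.
- pen_pot: Black pot with pens, 85 mm wide, 169 mm tall, a bystander. Origin: under its middle.
- dropper: Brown dropper bottle, 33 mm wide, 102 mm tall, a bystander. Origin: under its middle.
- nib_tin: Small green and white tin, 58 mm wide, 72 mm tall, a bystander. Origin: under its middle.
- earbud_case: White earphone case, 45x55x22 mm, a bystander. Origin: under its middle.
- eraser: Blue and white eraser, 23x52x13 mm, a bystander. Origin: under its middle.

How it is judged:
By the outcome, as a careful person would: the job done as asked, in the order asked, and still so for the second after the job is handed in, with the robot touching nothing.
It also fails if it takes over 64 s, if anything falls off the work surface, if the arm or the gripper's body presses on something with over 40 N, if the wrist force passes 120 N, or if a joint passes its speed limit or range.

## Robot

A 6-joint arm with a two-finger parallel gripper is mounted at the origin on a cart in front of the work surface, level with it; the furniture and walls round the work are solid. World frame = base frame: x ahead of the robot, y to its left, z up, the work surface at z = 0. Lengths are in m, angles in rad, forces in N, time in s.
With the tool pointing down it reaches from about 0.35 to 0.975 m from the base axis. Payload 4.9 kg.
Tool frame: the origin (TCP) lies midway between the tips of the shut fingers; the grasp point (between the pads) lies 19 mm behind it (ctrl.tcp_to_grasp is the distance from the TCP to the grasp point, in m); z points along the fingers, y is the line along which they close (so a half turn about z gives the same grasp; the last joint's range is limited). The gripper opens to 85 mm and grips with 20 to 120 N. Pads are 22 mm wide; open, the fingers measure 114 mm over their backs; the gripper's body (76 mm by 85 mm) begins 54 mm behind the grasp point. The pads swing forward as they close: fully open they stand 13 mm farther back than shut.
Start: joints at [-1.401, 0.053, 1.613, -0, 1.476, -0.119], TCP at [0.178, -0.599, 0.231] pointing down, gripper open.
Joint ranges: [-3.01, 3.01], [-1.01, 2.22], [0.06, 2.58], [-1.02, 4.17], [0.09, 2.62], [-3.14, 3.14]. Speed limits (rad/s): [2.57, 2.57, 3.14, 3.14, 3.14, 3.14].

## Interface

Orientations are given as a rotation vector (axis times angle).
In Python, from station import ctrl gives the robot as it stands.
- The arm moves only by the shell command python3 jog.py 'ROWS' [FORCE]. ROWS is rows parted by semicolons, their numbers by spaces, 1 to 20 of them, each of 7 numbers: the finger opening in m, then dx, dy, dz in m, then a rotation vector rx, ry, rz in rad; each row is the pose to reach, as a shift and turn from the pose commanded when the command began, along the tool's axes at that moment; what a row does not reach only later rows make up. A row lasts 1/12 s, in which the tool goes at most 0.0417 m and 0.125 rad, less where a joint would pass 70% of its speed; a pose out of reach is approached as far as the arm can. The fingers move at their own pace and stop on an object; FORCE is the grip in N (left out, the last holds). Time passes only in rows, so rows that do not move let the fingers close. It prints the time, the measured TCP pose, the force, the opening and the grip force at its end.
- ctrl.get_obs(): the state, without advancing time (a new reading comes with each control period).
- ctrl.get_image(name): name is "side" or "top" or "wrist"; returns the picture (420x560x3 uint8, red, green, blue); there is no depth.
- ctrl.camera_params(name): a dict with "fx", "fy", "cx", "cy" (pixels), "T" (4x4, takes a point from camera to world coordinates); the wrist camera has in their place "tool_from_camera" (4x4, takes a point from camera to tool coordinates, whose origin is the TCP and whose axes are the flange's). Camera axes: x right, y down, z forward; pixel columns grow to the right and rows downward; lengths in m; the calibration is good to about 2 mm. A picture is of the moment at which its call begins: read the wrist's pose just before it. camera_params takes no time and is no camera call.
- ctrl.finish_job(): hands the job in; it is judged then, once.
The state is a dict: "t": time; "q": joint angles; "dq": joint speeds; "effort": joint torques, N m; "tool_pos": TCP position; "tool_rot": TCP orientation; "contact_force": force on the tool from outside, world axes, zero at the start; "wrist_torque": the same for the moment, N m; "opening": finger opening in m; "grip_force": force on a finger pad.
Only numpy, scipy, OpenCV 4.12 (cv2) and the standard library are available. Lean on these libraries where they do the work, as an engineer would, in place of code of your own. Each camera call takes 0.05 s, during which the arm holds its last target. There are 200 camera calls.

## Working session

There is one attempt and no reset: what is moved stays moved. The work goes in short steps, Python scripts to look and compute and a shell command to move; the robot and the scene stay as the last step left them, time stands still between calls to the robot, and variables do not carry over. Pictures are saved under pics/ and viewed, at most 10 in all, crops included, and the job is handed in when it is done.

```bash
ls; mkdir -p pics
python3 - <<'E'
from station import ctrl
import cv2,numpy as np
for n in("side","top"):
    im=ctrl.get_image(n); cv2.imwrite(f"pics/{n}0.png",im[:,:,::-1])
    p=ctrl.camera_params(n); print(n,p["fx"],p["fy"],p["cx"],p["cy"]); print(np.round(p["T"],4))
o=ctrl.get_obs(); print(o["t"],o["tool_pos"],o["tool_rot"])
E
```

```text
jog.py
pics
station.py
side 451.97001190688894 451.97001190688894 275.6554923203474 205.33595250033048
[[ 0.4119  0.7304 -0.5448  1.1064]
 [ 0.9111 -0.3409  0.2318 -0.197 ]
 [-0.0164 -0.5918 -0.8059  0.9357]
 [ 0.      0.      0.      1.    ]]
top 487.7799899139929 487.7799899139929 288.68614753572916 204.71312272825242
[[ 0.1519 -0.7795  0.6078 -0.2532]
 [-0.9884 -0.1251  0.0866 -0.0581]
 [ 0.0085 -0.6138 -0.7894  1.0733]
 [ 0.      0.      0.      1.    ]]
0.1 [ 0.17790782 -0.59855306  0.23017825] [-3.10704264e+00 -4.51898453e-01  1.27455579e-04]
```

View pics/side0.png

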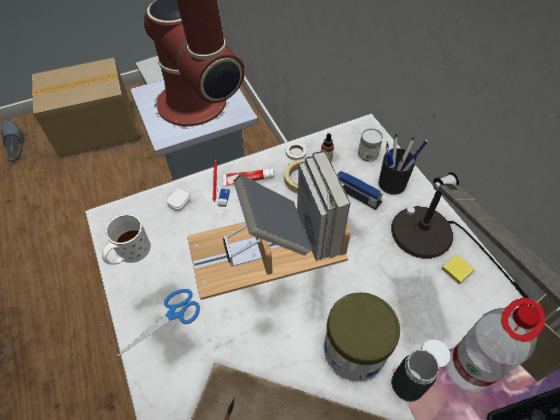

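View pics/top0.png

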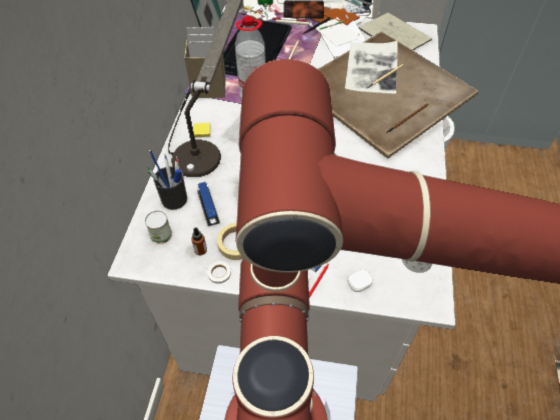

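The side view shows the rack at about (190–350, 220–297): the grey book leans left in the image (robot's right) from (300,250) to (237,178), and the upright row is at (300–348, 155–258). The arm blocks the top view. I'll zoom the side view.

Run:
```python
import cv2
im=cv2.imread("pics/side0.png")[150:300,170:370]
im=cv2.resize(im,None,fx=4,fy=4,interpolation=cv2.INTER_CUBIC)
for i in range(0,200,20): cv2.putText(im,str(170+i),(i*4,10),0,.35,(0,0,255)); cv2.line(im,(i*4,12),(i*4,18),(0,0,255))
for i in range(10,150,20): cv2.putText(im,str(150+i),(0,i*4+4),0,.35,(0,0,255)); cv2.line(im,(24,i*4),(30,i*4),(0,0,255))
cv2.imwrite("pics/side0z.png",im)
```

```text
(no output)
```

View pics/side0z.png

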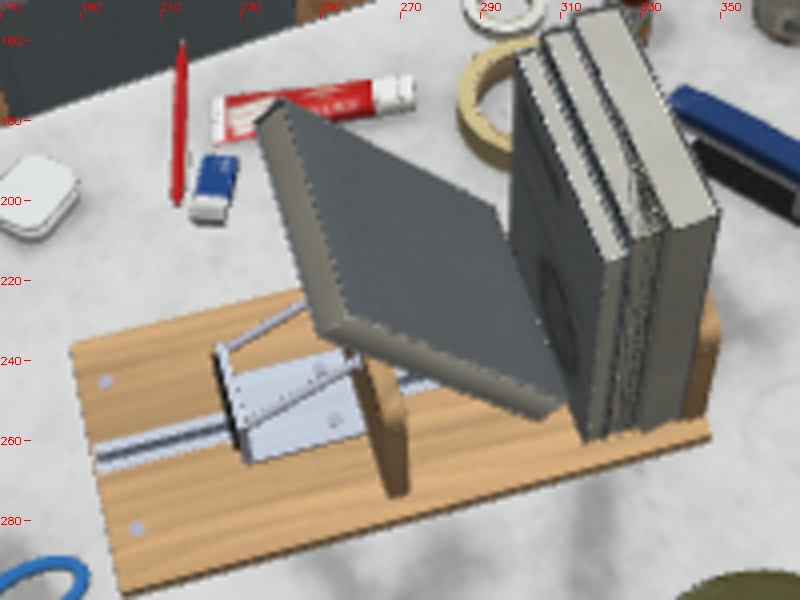

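Crop/4+offset gives the following: plank corners at (188,235.8), (200.8,298.5) and (347.5,259.3). Book corners: right-cover foot at the fore edge (306,255), right-cover top fore (251,234), right-cover top spine (234.5,180.5), left-cover top fore (256,229.5), left-cover top spine (241,175). Panel far bottom inner corner (272,273.8).

```bash
cat > geo.py <<'E'
from station import ctrl
import numpy as np
P=ctrl.camera_params("side");T=P["T"]
def ray(u,v,P=P):
    d=np.array([(u-P["cx"])/P["fx"],(v-P["cy"])/P["fy"],1]);return P["T"][:3,3],P["T"][:3,:3]@d
def onz(u,v,z,P=P):
    o,d=ray(u,v,P);return o+d*(z-o[2])/d[2]
c=lambda a,b:(170+a/4,150+b/4)
A,B,C=[onz(*c(*p),.018) for p in((72,343),(123,594),(710,437))]
ex=(B-A)[:2];ey=(C-B)[:2]
yaw=np.arctan2(ey[1],ey[0])-np.pi/2
yaw=np.average([yaw,np.arctan2(ex[1],ex[0])],weights=[2,1])
R=np.array([[np.cos(yaw),-np.sin(yaw)],[np.sin(yaw),np.cos(yaw)]])
loc=np.array([[-.085,-.175],[.085,-.175],[.085,.175]])
org=np.mean([p[:2]-R@l for p,l in zip((A,B,C),loc)],0)
R3=np.eye(3);R3[:2,:2]=R
toR=lambda p:R3.T@(np.array(p)-[*org,0])
toW=lambda p:R3@np.array(p)+[*org,0]
def onx(u,v,x,P=P): # plane rack x
    o,d=ray(u,v,P);o,d=toR(o),R3.T@d;return o+d*(x-o[0])/d[0]
E
python3 - <<'E'
from geo import *
np.set_printoptions(precision=4,suppress=True)
print("len",np.linalg.norm(ex),np.linalg.norm(ey),"yaw",np.degrees(yaw),"org",org)
f=toR(onz(*c(545,420),.018));print("foot fore R",f)
t=onx(*c(325,335),f[0]);print("top fore R",t,"len",np.linalg.norm((t-f)[1:]),"lean",np.degrees(np.arctan2(-(t-f)[1],(t-f)[2])))
t2=onx(*c(345,318),f[0]);print("top fore L",t2, np.linalg.norm(t2-t))
for nm,p in(("spineR",(258,122)),("spineL",(285,100))):print(nm,toR(onz(*c(*p),(t if nm=="spineR" else t2)[2])))
print("panel inner bottom",toR(onz(*c(408,495),.018)))
print("row fore bottom",toR(onz(*c(587,440),.018)))
print("row top far/spine b",toR(onz(*c(610,262),.205)),toR(onz(*c(518,55),.205)))
print("lip top",toR(onz(*c(216,347),.018+.042)),"lip far bottom",toR(onz(*c(248,463),.018)))
for n,pp in dict(mug=(125,245,.05),eraser=(224,196,.01),case=(178,199,.02),dropper=(328,155,.03),tin=(370,145,.07),pot=(397,172,.1)).items():print(n,onz(*pp[:2],pp[2]))
print("home",toW([0,.087,.018]))
E
```

```text
len 0.16989893363861813 0.3438202103424497 yaw -8.277322854946886 org [ 0.5884 -0.0031]
foot fore R [0.047  0.0832 0.018 ]
top fore R [ 0.047  -0.0399  0.1644] len 0.19127918865268803 lean 40.0572484342123
top fore L [ 0.047  -0.0289  0.1753] 0.015487443283631058
spineR [-0.0991 -0.0411  0.1644]
spineL [-0.1011 -0.0244  0.1753]
panel inner bottom [ 0.0712 -0.0065  0.018 ]
row fore bottom [0.0665 0.1022 0.018 ]
row top far/spine b [0.0719 0.1011 0.205 ] [-0.0704  0.0993  0.205 ]
lip top [-0.0298 -0.0914  0.06  ] lip far bottom [ 0.0252 -0.0891  0.018 ]
mug [ 0.4642 -0.3027  0.05  ]
eraser [ 0.3968 -0.0395  0.01  ]
case [ 0.3637 -0.1511  0.02  ]
dropper [0.4003 0.2612 0.03  ]
tin [0.447  0.3572 0.07  ]
pot [0.5744 0.3498 0.1   ]
home [0.6009 0.083  0.018 ]
```

Sizes agree with the given ones: plank 170×344 mm, book length 191 mm, lean 40°. The book sticks out about 27 mm and the panel's inner face is at about -8 mm. Next I work out the approach to the right of the leaning top, with the tool x axis along rack x.

```bash
cat >> geo.py <<'E'
from scipy.spatial.transform import Rotation as Ro
def delta(p,tilt=0.):
    o=ctrl.get_obs();q=Ro.from_rotvec(o["tool_rot"])
    g=Ro.from_matrix(R3@np.diag([1,-1,-1]))*Ro.from_euler("y",tilt)
    d=q.inv().apply(toW(p)-o["tool_pos"]);r=(q.inv()*g).as_rotvec()
    print("d",np.round(d,4),"r",np.round(r,4),"dist",np.linalg.norm(d))
def where():
    o=ctrl.get_obs();print("t",o["t"],"rack",np.round(toR(o["tool_pos"]),4),"F rack",np.round(R3.T@o["contact_force"],1),"open",o["opening"])
E
python3 -c "
from geo import *
delta([-.027,-.085,.231]);where()"; python3 jog.py 2>&1|tail -5
```

```text
d [ 0.5029 -0.388  -0.    ] r [-1.900e-03  2.000e-04  4.333e-01] dist 0.6352377069435396
t 0.1 rack [-0.3205 -0.6484  0.2302] F rack [ 0.   0.  -0.9] open 0.0855776353407846
Traceback (most recent call last):
  File "jog.py", line 5, in <module>
    connect(sys.argv[1:4])
    ~~~~~~~^^^^^^^^^^^^^^^
TypeError: make.<locals>.jog() missing 1 required positional argument: 'text'
```

```bash
python3 jog.py '0 .503 -.388 0 0 0 .433;0 .503 -.388 0 0 0 .433;0 .503 -.388 0 0 0 .433;0 .503 -.388 0 0 0 .433;0 .503 -.388 0 0 0 .433;0 .503 -.388 0 0 0 .433;0 .503 -.388 0 0 0 .433;0 .503 -.388 0 0 0 .433;0 .503 -.388 0 0 0 .433;0 .503 -.388 0 0 0 .433;0 .503 -.388 0 0 0 .433;0 .503 -.388 0 0 0 .433;0 .503 -.388 0 0 0 .433;0 .503 -.388 0 0 0 .433;0 .503 -.388 0 0 0 .433;0 .503 -.388 0 0 0 .433;0 .503 -.388 0 0 0 .433;0 .503 -.388 0 0 0 .433'
python3 - <<'E'
from geo import *
import cv2
where();delta([-.027,-.085,.145])
a=ctrl.get_image("side")[100:300,170:370,::-1];b=ctrl.get_image("top")[80:290,130:400,::-1]
cv2.imwrite("pics/p1.png",np.hstack([cv2.resize(a,(400,400)),cv2.resize(b,(400,400))]))
E
```

```text
t: 1.6
tool_pos: [0.5493, -0.0837, 0.2307]
tool_rot: [3.133, -0.224, -0.002]
contact_force: [-0.1, 0.2, -0.1]
opening: -0.0002
grip_force: 0.0
t 1.6 rack [-0.0271 -0.0854  0.2307] F rack [-0.2  0.2 -0.1] open -0.00019859653287687513
d [ 0.0002 -0.0004  0.0857] r [0.0005 0.0015 0.0016] dist 0.08565272725784656
```

View pics/p1.png

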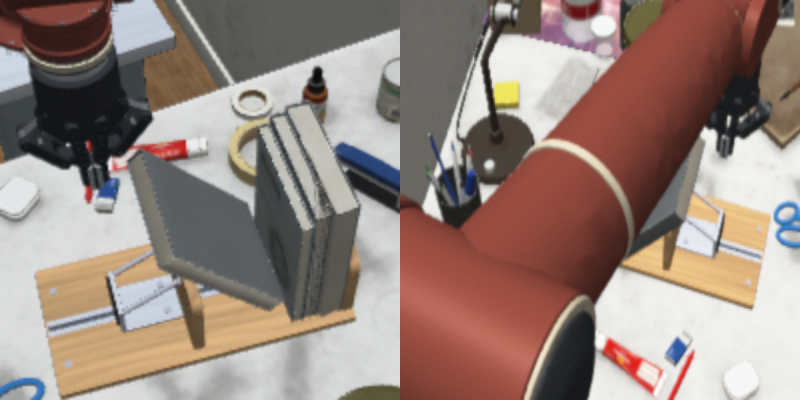

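The gripper hangs clear to the right of the leaning book's top corner (left panel, about (140,155)), above the sliding end. I descend next and creep to contact.

```bash
python3 jog.py '0 0 0 .04 0 0 0;0 0 0 .075 0 0 0;0 0 0 .09 0 0 0;0 0 0 .09 0 0 0;0 0 -.01 .09 0 0 0;0 0 -.02 .09 0 0 0;0 0 -.024 .09 0 0 0;0 0 -.028 .088 0 0 0;0 0 -.032 .086 0 0 0;0 0 -.036 .082 0 0 0'; python3 -c "
from geo import *
where()"
```

```text
t: 2.53
tool_pos: [0.5555, -0.0483, 0.1507]
tool_rot: [3.132, -0.226, 0.003]
contact_force: [0.2, -1.9, 0.5]
opening: 0.0002
grip_force: 0.8
t 2.5333 rack [-0.0261 -0.0495  0.1507] F rack [ 0.4 -1.8  0.5] open 0.00022348888760058782
```

```bash
python3 jog.py '0 0 -.004 -.002 0 0 0;0 0 -.008 -.004 0 0 0;0 0 -.012 -.007 0 0 0;0 0 -.016 -.01 0 0 0;0 0 -.02 -.013 0 0 0;0 0 -.024 -.015 0 0 0;0 0 -.028 -.017 0 0 0;0 0 -.032 -.019 0 0 0;0 0 -.036 -.021 0 0 0;0 0 -.04 -.023 0 0 0;0 0 -.044 -.025 0 0 0;0 0 -.048 -.027 0 0 0;0 0 -.052 -.028 0 0 0;0 0 -.056 -.029 0 0 0;0 0 -.06 -.03 0 0 0;0 0 -.064 -.031 0 0 0;0 0 -.068 -.032 0 0 0;0 0 -.072 -.033 0 0 0;0 0 -.076 -.034 0 0 0'
python3 - <<'E'
from geo import *
import cv2
where()
cv2.imwrite("pics/p2.png",cv2.resize(ctrl.get_image("side")[100:300,170:370,::-1],(600,600)))
E
```

```text
t: 4.12
tool_pos: [0.5658, 0.0274, 0.1833]
tool_rot: [-3.133, 0.226, 0.0]
contact_force: [0.3, 0.3, -0.5]
opening: 0.0003
grip_force: 0.1
t 4.1167 rack [-0.0268  0.0269  0.1833] F rack [ 0.3  0.4 -0.5] open 0.0002811312349445749
```

View pics/p2.png

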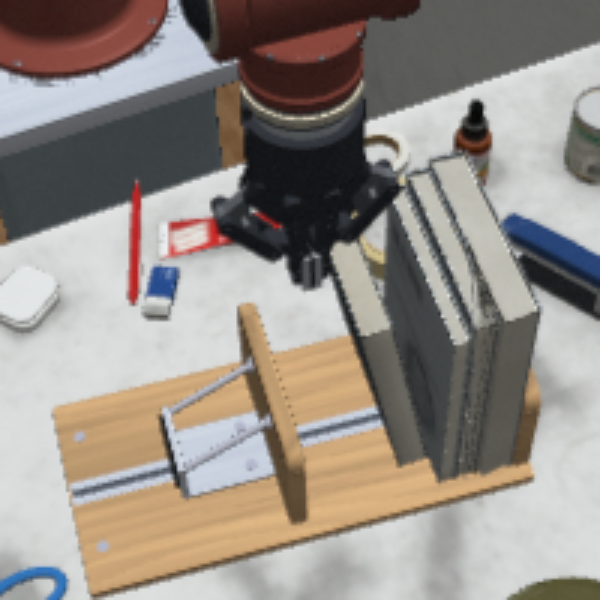

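The book is up to about 10–15° of lean (top face at (330–385, 245–335)). I keep pushing gently.

```bash
for i in 1; do python3 jog.py '0 0 -.003 -.001 0 0 0;0 0 -.006 -.001 0 0 0;0 0 -.009 -.002 0 0 0;0 0 -.012 -.002 0 0 0;0 0 -.015 -.002 0 0 0;0 0 -.018 -.002 0 0 0;0 0 -.021 -.002 0 0 0;0 0 -.024 -.002 0 0 0;0 0 -.027 -.002 0 0 0'; done
python3 - <<'E'
from geo import *
import cv2
where()
cv2.imwrite("pics/p3.png",cv2.resize(ctrl.get_image("side")[100:300,170:370,::-1],(600,600)))
E
```

```text
t: 4.92
tool_pos: [0.5697, 0.054, 0.1853]
tool_rot: [-3.133, 0.226, 0.0]
contact_force: [0.2, -0.3, -0.2]
opening: -0.0001
grip_force: 0.0
t 4.9167 rack [-0.0268  0.0538  0.1853] F rack [ 0.2 -0.2 -0.2] open -8.919148109595028e-05
```

View pics/p3.png

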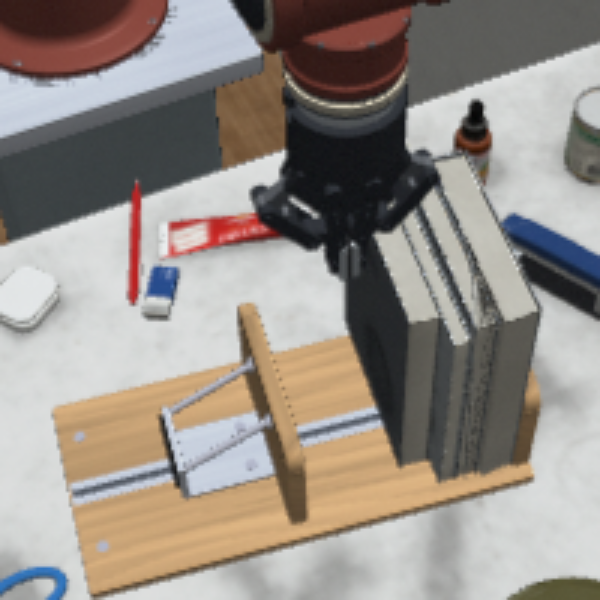

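The book now stands upright against the row (top face next to the row, fore edge at (400–435, 320–465)). I creep on until light contact to press it flush.

```bash
python3 jog.py '0 0 -.002 0 0 0 0;0 0 -.004 0 0 0 0;0 0 -.005 0 0 0 0;0 0 -.006 0 0 0 0'|grep -E 'pos|force'; python3 -c "
from geo import *
where()"
```

```text
tool_pos: [0.5705, 0.0597, 0.1853]
contact_force: [-0.0, 0.3, 0.2]
grip_force: 0.0
t 5.3 rack [-0.0268  0.0595  0.1853] F rack [-0.1  0.3  0.2] open 6.42815499931761e-05
```

```bash
python3 jog.py '0 0 -.001 0 0 0 0;0 0 -.002 0 0 0 0;0 0 -.003 0 0 0 0'|grep -E 'pos|force'; python3 -c "
from geo import *
where()
print('after retreat targets'); delta([-.03,.0,.26]);delta([-.24,.076,.26],.7);delta([-.17,.078,.09],.7)"
```

```text
tool_pos: [0.5709, 0.0616, 0.1854]
contact_force: [-1.1, -6.0, 1.7]
grip_force: 3.2
t 5.55 rack [-0.0266  0.0615  0.1854] F rack [-0.2 -6.1  1.7] open 0.00013119925421208842
after retreat targets
d [-0.0034  0.0617 -0.0744] r [ 0.0024 -0.0002  0.0001] dist 0.09675386317161926
d [-0.2134 -0.0143 -0.0747] r [0.0023 0.6998 0.001 ] dist 0.2265004813388712
d [-0.1434 -0.0167  0.0953] r [0.0023 0.6998 0.001 ] dist 0.1729983128664541
```

Contact of 6 N with the row: the book is flush (cover at y ≈ 76 mm). Now I retreat right, then up, and come around in front of the spine with the tool tilted forward.

```bash
python3 jog.py '0 0 .006 0 0 0 0;0 0 .02 0 0 0 0;0 0 .03 -.03 0 0 0;0 0 .03 -.065 0 0 0;0 -.03 .03 -.075 0 0 0;0 -.07 .02 -.075 0 0 0;0 -.11 .01 -.075 0 .1 0;0 -.15 0 -.075 0 .2 0;0 -.18 -.01 -.07 0 .3 0;0 -.19 -.016 -.05 0 .4 0;0 -.19 -.016 -.01 0 .5 0;0 -.19 -.016 .03 0 .6 0;0 -.18 -.016 .06 0 .7 0;0 -.16 -.016 .09 0 .7 0;0 -.143 -.016 .11 0 .7 0;0 -.143 -.016 .11 0 .7 0;0 -.143 -.016 .11 0 .7 0'
python3 - <<'E'
from geo import *
import cv2
where()
a=ctrl.get_image("side")[100:300,170:370,::-1];w=ctrl.get_image("wrist")[:,:,::-1]
cv2.imwrite("pics/p4.png",np.hstack([cv2.resize(a,(400,400)),cv2.resize(w,(400,300))[:,:] if 0 else cv2.copyMakeBorder(cv2.resize(w,(400,300)),0,100,0,0,0)]))
E
```

```text
t: 6.97
tool_pos: [0.4326, 0.0987, 0.0723]
tool_rot: [2.899, -0.211, 1.043]
contact_force: [-0.3, 0.9, 1.3]
opening: -0.0004
grip_force: 0.0
t 6.9667 rack [-0.1689  0.0783  0.0723] F rack [-0.5  0.8  1.3] open -0.00038710291706030764
```

View pics/p4.png

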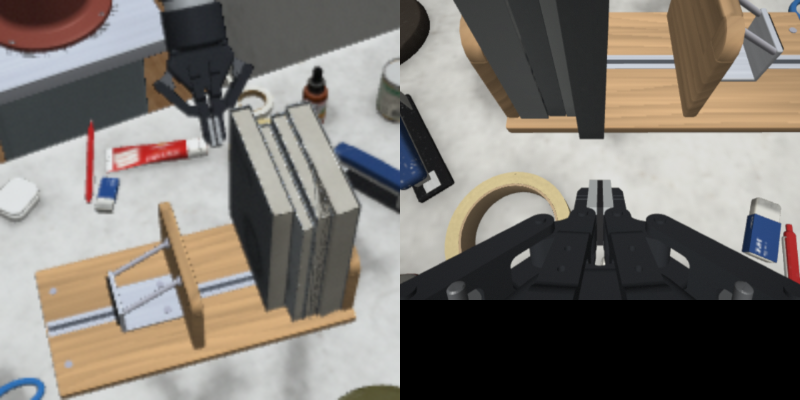

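The wrist view shows the protruding dark spine straight ahead of the fingers; its foot is at about (580–605,138) and the neighbours' feet at about (520–575,117). I measure the protrusion.

Run:
```python
from geo import *
o=ctrl.get_obs();P=dict(ctrl.camera_params("wrist"))
M=np.eye(4);M[:3,:3]=Ro.from_rotvec(o["tool_rot"]).as_matrix();M[:3,3]=o["tool_pos"];P["T"]=M@P["tool_from_camera"]
for n,u,v in(("slumpL",580,138),("slumpR",604,138),("b",574,116),("thickR",546,117),("plankedge",650,131)):
    print(n,toR(onz((u-400)*1.4,v*1.4,.018,P)))
delta([-.11,.0795,.075],.7);delta([-.083,.0795,.075],.7)
```

```text
slumpL [-0.09916489  0.09975354  0.018     ]
slumpR [-0.09919253  0.07597204  0.018     ]
b [-0.07380526  0.10675032  0.018     ]
thickR [-0.07497371  0.13556978  0.018     ]
plankedge [-0.09140636  0.02970748  0.018     ]
d [ 0.0429 -0.0002  0.0382] r [ 0.0012  0.0002 -0.0006] dist 0.057481915364119
d [ 0.0636 -0.0002  0.0556] r [ 0.0012  0.0002 -0.0006] dist 0.0844748403012978
```

```bash
python3 jog.py '0 .015 0 .013 0 0 0;0 .03 0 .025 0 0 0;0 .036 0 .030 0 0 0;0 .039 0 .033 0 0 0;0 .042 0 .0354 0 0 0;0 .045 0 .038 0 0 0;0 .048 0 .040 0 0 0'; python3 -c "
from geo import *
where()"
```

```text
t: 7.65
tool_pos: [0.4957, 0.0911, 0.0768]
tool_rot: [2.897, -0.21, 1.058]
contact_force: [-0.8, 0.4, 1.3]
opening: 0.0001
grip_force: 0.9
t 7.65 rack [-0.1053  0.0799  0.0768] F rack [-0.8  0.3  1.3] open 9.975793001242444e-05
```

```bash
python3 jog.py '0 .002 0 .0017 0 0 0;0 .004 0 .0034 0 0 0;0 .006 0 .005 0 0 0;0 .008 0 .0067 0 0 0;0 .0095 0 .008 0 0 0'|grep force;  python3 - <<'E'
from geo import *
import cv2
where()
w=ctrl.get_image("wrist")[:,:,::-1];cv2.imwrite("pics/w5.png",w)
cv2.imwrite("pics/p5.png",cv2.resize(w[80:310,140:440],(780,598)))
E
```

```text
contact_force: [-1.1, -0.7, 0.2]
grip_force: 0.8
t 8.0667 rack [-0.0927  0.0798  0.0758] F rack [-1.  -0.9  0.2] open -3.110704176545799e-05
```

View pics/p5.png

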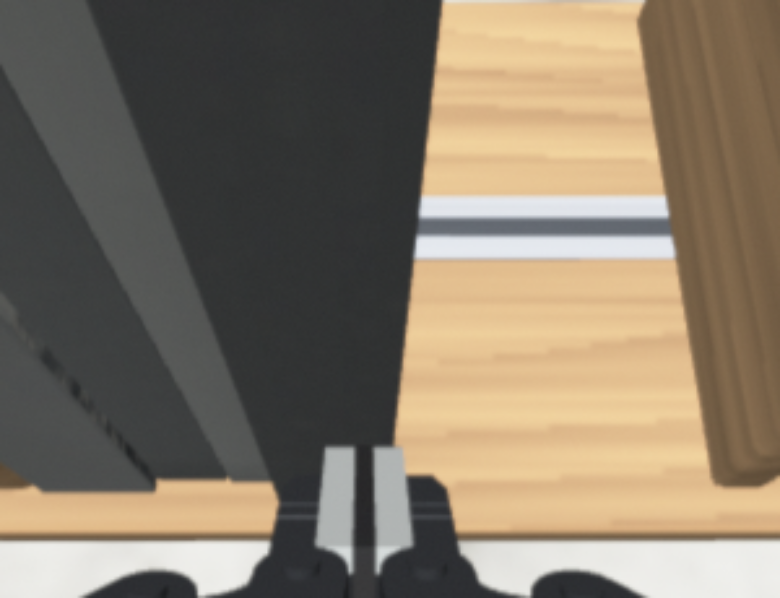

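The spine is against the fingertips; its left foot corner is at about crop (278,503) and b's spine foot at about (226,481). The light strip between them is the remaining step.

```bash
cat >> geo.py <<'E'
def wristP():
    o=ctrl.get_obs();P=dict(ctrl.camera_params("wrist"))
    M=np.eye(4);M[:3,:3]=Ro.from_rotvec(o["tool_rot"]).as_matrix();M[:3,3]=o["tool_pos"];P["T"]=M@P["tool_from_camera"];return P
E
python3 - <<'E'
from geo import *
P=wristP()
for n,u,v in(("slumpL",278,503),("b",226,481),("thick",100,490)):
    print(n,toR(onz(140+u/2.6,80+v/2.6,.018,P)))
E
```

```text
slumpL [-0.08164247  0.10146595  0.018     ]
b [-0.0761484   0.11455141  0.018     ]
thick [-0.07839084  0.14547337  0.018     ]
```

```bash
python3 jog.py '0 .0015 0 .0013 0 0 0;0 .003 0 .0026 0 0 0'|grep force
python3 - <<'E'
from geo import *
import cv2
where();P=wristP()
w=ctrl.get_image("wrist");cv2.imwrite("pics/w6.png",w[:,:,::-1])
for u in range(222,266,3): 
    col=w[245:300,u].astype(int); j=np.where((col[:,0]-col[:,2])>40)[0]
    k=j[0]+245 if len(j) else None
    print(u,k, toR(onz(u,k-.5,.018,P))[:2] if k else "", w[k-3,u] if k else "")
E
```

```text
contact_force: [-1.9, 0.1, -0.2]
grip_force: 0.7
t 8.2833 rack [-0.0889  0.0797  0.0756] F rack [-1.9 -0.2 -0.2] open 9.322927272981785e-05
222 270 [-0.07561118  0.1174185 ] [56 58 57]
225 270 [-0.0756122   0.11550046] [57 58 58]
228 270 [-0.07561321  0.11358238] [82 84 83]
231 271 [-0.07626057  0.11162736] [80 81 80]
234 271 [-0.07626159  0.10971151] [79 81 80]
237 271 [-0.07626261  0.10779562] [81 82 81]
240 271 [-0.07626363  0.1058797 ] [79 82 79]
243 271 [-0.07626466  0.10396374] [81 83 81]
246 271 [-0.07626568  0.10204774] [54 56 55]
249 None  
252 None  
255 None  
258 None  
261 None  
264 None
```

The finger hides the foot corner, so I back off a little and measure both edges.

```bash
python3 jog.py '0 -.01 0 -.0085 0 0 0;0 -.03 0 -.0253 0 0 0;0 -.045 0 -.038 0 0 0;0 -.045 0 -.038 0 0 0;0 -.045 0 -.038 0 0 0'|grep force
cat > meas.py <<'E'
from geo import *
import cv2,sys
where();P=wristP()
w=ctrl.get_image("wrist");cv2.imwrite(f"pics/{sys.argv[1]}.png",w[:,:,::-1])
for y in np.arange(.150,.066,-.003):   # walk along -x at each y on the plank surface to the spine foot
    xs=np.arange(-.125,-.05,.0005);px=[]
    for x in xs:
        c_=np.linalg.inv(P["T"])@np.r_[toW([x,y,.018]),1];px.append((P["fx"]*c_[0]/c_[2]+P["cx"],P["fy"]*c_[1]/c_[2]+P["cy"]))
    m=np.float32(px);col=cv2.remap(w,m[None,:,0],m[None,:,1],1)[0].astype(int)
    wood=(col[:,0]-col[:,2])>35
    i=np.where(wood)[0]; 
    if len(i): print(round(y,3),"wood",round(xs[i[0]],4),"to",round(xs[i[-1]],4),col[min(i[-1]+4,len(xs)-1)])
E
python3 meas.py w7
```

```text
contact_force: [0.9, -0.1, 0.6]
grip_force: 0.0
t 8.75 rack [-0.1479  0.0801  0.0764] F rack [ 0.9 -0.   0.6] open -0.00021682992493254774
0.15 wood -0.0925 to -0.079 [72 74 72]
0.147 wood -0.0925 to -0.079 [72 73 73]
0.144 wood -0.0925 to -0.079 [72 74 73]
0.141 wood -0.0925 to -0.079 [72 73 73]
0.138 wood -0.0925 to -0.079 [72 73 73]
0.135 wood -0.0925 to -0.079 [71 73 71]
0.132 wood -0.092 to -0.076 [55 56 55]
0.129 wood -0.0925 to -0.076 [52 53 53]
0.126 wood -0.092 to -0.076 [52 53 53]
0.123 wood -0.092 to -0.076 [51 53 53]
0.12 wood -0.0925 to -0.076 [52 53 53]
0.117 wood -0.0925 to -0.076 [52 53 53]
0.114 wood -0.092 to -0.075 [81 79 76]
0.111 wood -0.092 to -0.0765 [72 74 72]
0.108 wood -0.092 to -0.0765 [71 73 72]
0.105 wood -0.0925 to -0.0765 [72 73 72]
0.102 wood -0.0925 to -0.0765 [73 74 72]
0.099 wood -0.092 to -0.082 [68 63 55]
0.096 wood -0.092 to -0.0825 [41 43 43]
0.093 wood -0.092 to -0.0825 [42 44 44]
0.09 wood -0.0925 to -0.0825 [42 43 43]
0.087 wood -0.092 to -0.0825 [43 44 43]
0.084 wood -0.092 to -0.0825 [43 44 44]
0.081 wood -0.0925 to -0.0825 [42 44 43]
0.078 wood -0.0925 to -0.0825 [43 44 44]
0.075 wood -0.0925 to -0.072 [102  89  73]
0.072 wood -0.0925 to -0.0505 [207 171 129]
0.069 wood -0.0925 to -0.0505 [208 171 129]
```

Spine at -82.5 against the row at -76 to -79 in the same measure; 4.5 mm more is needed.

```bash
python3 jog.py '0 .02 0 .0169 0 0 0;0 .035 0 .0295 0 0 0;0 .042 0 .0354 0 0 0;0 .0445 0 .0375 0 0 0;0 .046 0 .0388 0 0 0;0 .0475 0 .04 0 0 0;0 .0484 0 .0408 0 0 0;0 .0484 0 .0408 0 0 0;0 .03 0 .0253 0 0 0;0 .0 0 0 0 0 0;0 0 0 0 0 0 0;0 0 0 0 0 0 0'|grep force; python3 meas.py w8 | sed -n '1p;4p;9p;15,17p;20,27p'
```

```text
contact_force: [0.7, -0.6, 1.0]
grip_force: 0.0
t 9.8 rack [-0.1496  0.08    0.0758] F rack [ 0.8 -0.5  1. ] open 3.7849085251227386e-05
0.144 wood -0.0925 to -0.079 [71 73 71]
0.129 wood -0.0925 to -0.076 [51 53 53]
0.111 wood -0.0925 to -0.0765 [72 74 72]
0.108 wood -0.0925 to -0.0765 [72 74 72]
0.105 wood -0.092 to -0.0765 [71 73 71]
0.096 wood -0.092 to -0.0785 [41 43 43]
0.093 wood -0.0925 to -0.0785 [41 43 43]
0.09 wood -0.0925 to -0.0785 [40 41 42]
0.087 wood -0.0925 to -0.0785 [40 41 41]
0.084 wood -0.0925 to -0.0785 [41 42 42]
0.081 wood -0.0925 to -0.0785 [41 42 42]
0.078 wood -0.0925 to -0.0785 [40 42 43]
0.075 wood -0.0925 to -0.0665 [97 85 71]
```

The spine is now within 0.5 mm of its home line. Next is the end pad: retreat up, swing right, untilt.

```bash
python3 jog.py '0 .017 0 -.051 0 0 0;0 .017 0 -.051 0 0 0;0 .077 .22 -.092 0 -.1 0;0 .077 .22 -.092 0 -.2 0;0 .077 .22 -.092 0 -.3 0;0 .077 .22 -.092 0 -.4 0;0 .077 .22 -.092 0 -.5 0;0 .077 .22 -.092 0 -.6 0;0 .077 .22 -.092 0 -.7 0;0 .192 .22 .005 0 -.7 0;0 .192 .22 .005 0 -.7 0;0 .192 .22 .005 0 -.7 0;0 .192 .22 .005 0 -.7 0;0 .192 .22 .005 0 -.7 0'|grep force; python3 -c "
from geo import *
where();delta([0,-.135,.036])"
```

```text
contact_force: [-0.9, 0.1, -0.1]
grip_force: 0.0
t 11.0167 rack [ 0.0077 -0.1413  0.1942] F rack [-0.9  0.  -0.1] open 0.0003237774229168265
d [-0.0075 -0.0064  0.1582] r [ 0.0006  0.0013 -0.0005] dist 0.15853447709279994
```

```bash
python3 jog.py '0 -.0075 0 .04 0 0 0;0 -.0075 0 .08 0 0 0;0 -.0075 0 .12 0 0 0;0 -.0075 0 .15 0 0 0;0 -.0075 0 .158 0 0 0;0 -.0075 -.01 .158 0 0 0;0 -.0075 -.02 .158 0 0 0;0 -.0075 -.026 .158 0 0 0;0 -.0075 -.03 .158 0 0 0;0 -.0075 -.034 .158 0 0 0;0 -.0075 -.038 .158 0 0 0'|grep force;  python3 - <<'E'
from geo import *
import cv2
where()
cv2.imwrite("pics/p6.png",cv2.resize(ctrl.get_image("side")[100:300,170:370,::-1],(600,600)))
E
```

```text
contact_force: [-0.3, -4.5, 3.1]
grip_force: 2.2
t 11.9333 rack [-0.0032 -0.1029  0.0406] F rack [ 0.4 -4.5  3.1] open 0.00015810007554140171
```

View pics/p6.png

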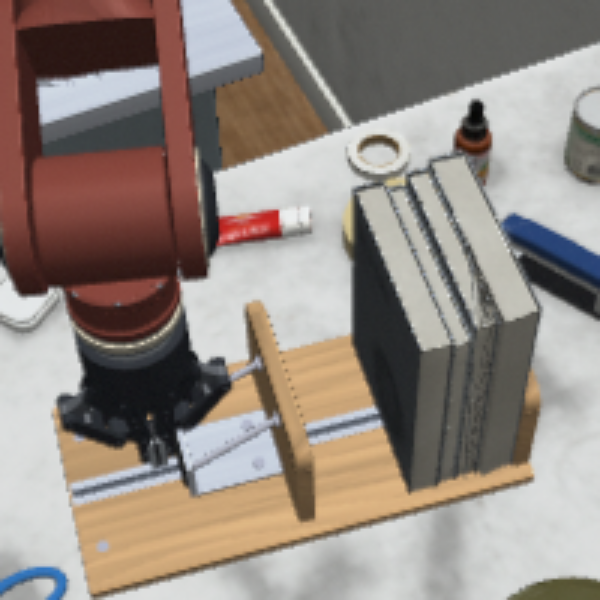

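The finger is on the pad at about (170,455), the book stands upright and the end has just begun to slide. I continue.

```bash
python3 jog.py '0 0 -.004 -.003 0 0 0;0 0 -.008 -.003 0 0 0;0 0 -.012 -.003 0 0 0;0 0 -.016 -.003 0 0 0;0 0 -.02 -.003 0 0 0;0 0 -.024 -.003 0 0 0;0 0 -.028 -.003 0 0 0;0 0 -.032 -.003 0 0 0;0 0 -.036 -.003 0 0 0;0 0 -.04 -.003 0 0 0;0 0 -.044 -.003 0 0 0;0 0 -.048 -.003 0 0 0;0 0 -.052 -.003 0 0 0;0 0 -.056 -.003 0 0 0'|grep force; python3 -c "
from geo import *
where()"
```

```text
contact_force: [0.6, -3.9, 2.2]
grip_force: 2.2
t 13.15 rack [-0.0053 -0.0459  0.0408] F rack [ 1.2 -3.8  2.2] open 0.00017275158556261103
```

```bash
python3 jog.py '0 0 -.002 0 0 0 0;0 0 -.004 0 0 0 0;0 0 -.006 0 0 0 0;0 0 -.008 0 0 0 0;0 0 -.01 0 0 0 0;0 0 -.012 0 0 0 0;0 0 -.013 0 0 0 0'|grep force; python3 -c "
from geo import *
where()"; python3 jog.py '0 0 -.001 0 0 0 0;0 0 -.002 0 0 0 0;0 0 -.003 0 0 0 0' |grep force; python3 -c "
from geo import *
where()"
```

```text
contact_force: [0.4, -3.4, 2.7]
grip_force: 2.1
t 13.7333 rack [-0.0053 -0.0331  0.0408] F rack [ 0.9 -3.3  2.7] open -5.626162897137393e-05
contact_force: [0.9, -3.8, 1.9]
grip_force: 2.1
t 13.9833 rack [-0.0053 -0.0302  0.0408] F rack [ 1.4 -3.6  1.9] open 7.405419927057943e-05
```

```bash
for i in 1 2; do python3 jog.py '0 0 -.001 0 0 0 0;0 0 -.002 0 0 0 0;0 0 -.002 0 0 0 0'|grep contact; done; python3 -c "
from geo import *
where()"
```

```text
contact_force: [-0.6, -7.8, 2.0]
contact_force: [-1.1, -14.1, 2.5]
t 14.4833 rack [-0.0053 -0.0291  0.0408] F rack [  0.9 -14.1   2.5] open 0.0002601648248363693
```

Force rose to 14 N at the stop: snug. I retreat and check spine alignment from the front again.

```bash
python3 jog.py '0 0 .01 0 0 0 0;0 0 .05 0 0 0 0;0 0 .08 -.02 0 0 0;0 0 .08 -.06 0 0 0;0 0 .08 -.1 0 0 0;0 0 .08 -.14 0 0 0;0 0 .08 -.18 0 0 0;0 -.18 .08 -.18 0 0 0;0 -.18 .08 -.18 0 .1 0;0 -.18 .08 -.18 0 .2 0;0 -.18 .08 -.18 0 .3 0;0 -.18 .08 -.18 0 .4 0;0 -.18 -.109 -.1 0 .5 0;0 -.18 -.109 -.06 0 .6 0;0 -.18 -.109 -.05 0 .7 0;0 -.145 -.109 -.04 0 .7 0;0 -.145 -.109 -.037 0 .7 0;0 -.145 -.109 -.037 0 .7 0;0 -.145 -.109 -.037 0 .7 0'|grep force; python3 meas.py w9 | sed -n '1p;4p;9p;15,17p;20,27p'
python3 - <<'E'
from geo import *
import cv2
a=ctrl.get_image("side")[100:300,170:370,::-1];w=ctrl.get_image("wrist")[:,:,::-1]
cv2.imwrite("pics/p7.png",np.hstack([cv2.resize(a,(400,400)),cv2.copyMakeBorder(cv2.resize(w,(400,300)),0,100,0,0,0)]))
E
```

```text
contact_force: [-0.4, -0.1, -2.7]
grip_force: 0.0
t 16.0667 rack [-0.1571  0.085   0.0654] F rack [-0.4 -0.2 -2.7] open 0.00023131925690492204
0.144 wood -0.0925 to -0.079 [65 66 66]
0.129 wood -0.0925 to -0.076 [46 48 48]
0.111 wood -0.0925 to -0.0765 [65 67 66]
0.108 wood -0.092 to -0.0765 [65 67 66]
0.105 wood -0.092 to -0.0765 [66 67 66]
0.096 wood -0.0925 to -0.0785 [38 38 38]
0.093 wood -0.0925 to -0.0785 [38 40 39]
0.09 wood -0.092 to -0.0785 [38 39 39]
0.087 wood -0.092 to -0.0785 [37 38 39]
0.084 wood -0.092 to -0.0785 [38 38 38]
0.081 wood -0.092 to -0.0785 [38 38 39]
0.078 wood -0.092 to -0.0785 [39 39 40]
0.075 wood -0.092 to -0.072 [84 69 53]
```

View pics/p7.png

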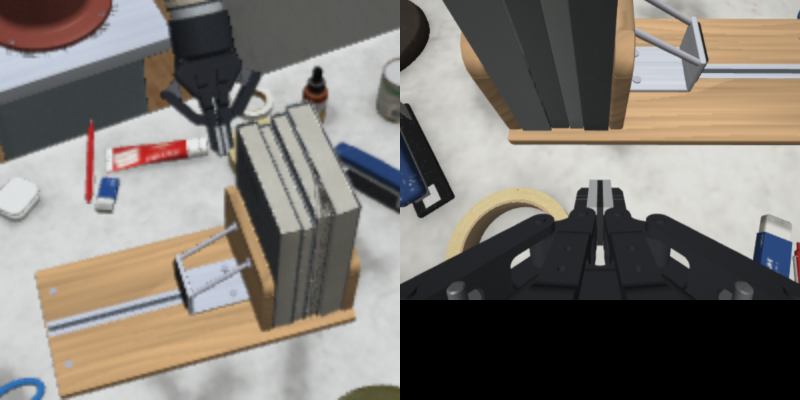

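The picture shows the row upright, the end panel snug at (225–270, 190–325) and the spines lined up. I back off and hand in.

```bash
python3 jog.py '0 .013 0 -.093 0 0 0;0 .013 0 -.093 0 0 0;0 .013 0 -.093 0 0 0;0 .013 0 -.093 0 0 0;0 .013 0 -.093 0 0 0;0 .013 0 -.093 0 0 0'; python3 -c "
from station import ctrl
print(ctrl.finish_job())"
```

```text
t: 16.72
tool_pos: [0.4029, 0.107, 0.159]
tool_rot: [2.896, -0.214, 1.062]
contact_force: [0.4, 0.3, 0.0]
opening: -0.0002
grip_force: 0.0
the job is handed in; nothing more can be done
None
```

Job handed in at 16.7 s: the slumped book stands upright against the row, its spine measures within about 2.5 mm of each of the others, and the rack's end is pushed up snug against it (14 N at the stop); no verdict was returned.

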